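Load gel jars into the counter guide rack

ROBOT

A 6-joint arm with a two-finger parallel gripper is mounted at the origin on the work surface. World frame = base frame: x ahead of the robot, y to its left, z up, the work surface at z = 0. Lengths are in mm, angles in rad, forces in N, time in s.
With the tool pointing down it reaches from about 300 to 825 mm from the base axis. Payload 5.4 kg.
Tool frame: the origin (TCP) lies midway between the tips of the shut fingers; the grasp point (between the pads) lies 19 mm behind it; x points along the fingers, z is the direction in which the jaws open and shut, and the axes are right-handed (so a half turn about x gives the same grasp; the last joint's range is limited). The gripper opens to 92 mm and grips with 3 to 60 N. Pads are 20 mm wide; open, the fingers measure 128 mm over their backs; the gripper's body (75 mm by 189 mm) begins 69 mm behind the grasp point.
Start: joints at [-1.363, 0.158, 1.597, -0, 1.386, -0.21], TCP at [233.282, -525.534, 214.601] pointing down, gripper open.
Joint ranges: [-2.91, 2.91], [-0.94, 2.29], [0.18, 2.7], [-1.29, 4.43], [0.17, 2.64], [-3, 3]. Speed limits (rad/s): [2.57, 2.57, 3.14, 3.14, 3.14, 3.14].

INTERFACE

Orientations are given as a unit quaternion [x, y, z, w].
In Python, from bench import monitor, camera, camera_info, r gives the robot as it stands.
- The arm moves only by the tool drive_tool, never from a script. Its argument "steps" is text: rows parted by semicolons, each of 7 numbers parted by spaces: the shift along the tool's x, y, z in cm, then the turn, a rotation vector about the tool's x, y, z in rad, then the opening, from 0 (shut) to 1 (fully open). In form: tx ty tz rx ry rz gripper; .... A call has exactly 10 rows; each row shifts and turns the commanded pose from where the row before left it, along the tool's axes as they then stand; what a row does not reach is not made up. A row lasts 1/8 s, in which the tool goes at most 62.5 mm and 10.7 degrees, less where a joint would pass 70% of its speed; a pose out of reach is approached as far as the arm can. A call is refused whole if a number of a shift passes 6.25 or a number of a turn 0.188, either way. A call with a gripper value outside its range is refused whole. The fingers move at their own pace and stop on an object; the grip force is fixed at half the most. Time passes only in rows, so rows that do not move let the fingers close, or fill a call up. It gives the time, the measured TCP pose, the force and the opening at its end, in the units of the state.
- monitor.read_state(): the state, without advancing time (a new reading comes with each control period).
- camera(name): name is "scene" or "top" or "wrist"; returns the picture (480x640x3 uint8, red, green, blue); there is no depth.
- camera_info(name): a dict with "fx", "fy", "cx", "cy" (pixels), "R" (3x3) and "t" (3): a world point X has camera coordinates R X + t; the wrist camera has in their place "tool_from_camera" (4x4, takes a point from camera to tool coordinates, whose origin is the TCP and whose axes are the tool frame's). Camera axes: x right, y down, z forward; pixel columns grow to the right and rows downward; lengths in mm; the calibration is good to about 2 mm. The wrist camera is an equidistant fisheye: a pixel r from the principal point sees the ray r / f radians off the axis. A picture is of the moment at which its call begins: read the wrist's pose just before it. camera_info takes no time and is no camera call.
- r.job_done(): hands the job in, once; it reports no verdict.
The state is a dict: "clock": time; "joint_pos": joint angles; "qd": joint speeds; "joint_torque": joint torques, N m; "eef_pos": TCP position; "tcp_rot": TCP orientation; "contact_force": force on the tool from outside, world axes, zero at the start; "moment": the same for the moment, N m; "width": finger opening in mm.
Only numpy, scipy, OpenCV 4.12 (cv2) and the standard library are available. Lean on these libraries where they do the work, as an engineer would, in place of code of your own. Each camera call takes 0.05 s, during which the arm holds its last target.

TASK

Slide the two blue-lidded white gel jars, one by one, between the steel guide rails of the rack: push the first all the way to the blue end stop while the other is still outside, then push the second in until it stands up against the first. Keep the jars upright and on the counter (push them, never lift them), and leave the amber oil jar where it stands.

Things in the scene. Friction and masses are not known exactly. Their poses are not given: they have to be found in the camera images.
- gel_a: upright round jar, 56 mm across, 70 mm tall, 0.16 to 0.26 kg, white with a flat blue lid. Origin: centre of its underside, z up. Slides on the counter without tipping if pushed below 35 mm height. Starts 110 to 180 mm before the rack mouth, in the middle or about 80 mm to either side of the rack line; the jars swap places.
- gel_b: upright round jar, 56 mm across, 70 mm tall, 0.16 to 0.26 kg, white with a flat blue lid, the same as the other gel jar. Origin: centre of its underside, z up. Slides on the counter without tipping if pushed below 35 mm height. Starts 110 to 180 mm before the rack mouth, in the middle or about 80 mm to either side of the rack line; the jars swap places.
- oil: upright round jar, 56 mm across, 70 mm tall, 0.16 to 0.26 kg, amber with a yellow label band and a flat black lid: not to be moved. Origin: centre of its underside, z up. Slides on the counter without tipping if pushed below 35 mm height. Starts 110 to 180 mm before the rack mouth, in the middle or about 80 mm to either side of the rack line; the jars swap places.
- rack: fixed rack without floor: two steel rails 150 mm long, 18 high, 6 thick, 72 apart inside; blue stop plate 30 mm high at the far end. Origin: on the counter between the rails where they begin; x runs along them into the rack (within 15 deg of the robot's left, +y), stop face at x = 150 mm. Rails flare to 105 mm wide at x = -35 mm. Seated jar centres: x = 122 and 66 mm.
There are look-alikes about, which are no part of the job. What is shaped like the gel_a but red is not meant.

How it is judged (in metres and radians):
On the way:
1. one gel jar is between the rails at the end stop (gap under 17 mm) while the other is still outside the rails (((x of gel_a in the frame of rack above 0.105 m and y of gel_a in the frame of rack between -0.015 and 0.015 m and x of gel_b in the frame of rack below -0.02 m) or (x of gel_b in the frame of rack above 0.105 m and y of gel_b in the frame of rack between -0.015 and 0.015 m and x of gel_a in the frame of rack below -0.02 m))), for 0.2 s.
At the end, for the whole second after the job is handed in: Both gel jars stand upright (within 10 degrees) on the counter, at rest, in single file between the straight rails: one within 17 mm of the end stop, the other within 16 mm of touching it. The oil jar is within 20 mm of where it started (x of gel_a in the frame of rack between 0.035 and 0.13 m and y of gel_a in the frame of rack between -0.015 and 0.015 m and angle between each of gel_a, gel_b's own z axis and vertical below 0.17 rad and height (world z) of each of gel_a, gel_b below 0.008 m and linear speed of each of gel_a, gel_b below 0.02 m/s and x of gel_b in the frame of rack between 0.035 and 0.13 m and y of gel_b in the frame of rack between -0.015 and 0.015 m and x of any of gel_a, gel_b in the frame of rack above 0.105 m and horizontal distance between gel_a and gel_b below 0.072 m and distance of oil from where it was at the start of the episode below 0.02 m).
It fails at once if the oil jar is moved more than 20 mm (distance of oil from where it was at the start of the episode above 0.02 m).
It fails at once if a gel jar is lifted more than 15 mm off the counter (height (world z) of any of gel_a, gel_b above 0.015 m).
It fails at once if a jar is tipped by more than 30 degrees (angle between any of gel_a, gel_b, oil's own z axis and vertical above 0.52 rad).
It also fails if it takes over 58 s, if anything falls off the work surface, if the arm or the gripper's body presses on something with over 40 N, if the wrist force passes 120 N, or if a joint passes its speed limit or range.

## Working session

There is one attempt and no reset: what is moved stays moved. The work goes in short steps, Python scripts to look and compute and a tool call to move; the robot and the scene stay as the last step left them, time stands still between calls to the robot, and variables do not carry over. Pictures are saved under pics/ and viewed, and the job is handed in when it is done.

Besides the shell and the picture viewer there is one more tool, called by a JSON object that holds its "api" and its "payload". drive_tool: Moves the arm, as the interface text tells. Its arguments: {"type":"object","properties":{"steps":{"type":"string"}},"required":["steps"]}

```bash
mkdir -p pics; python3 - <<'E'
from bench import monitor, camera, camera_info, r
import cv2
s=monitor.read_state()
for k,v in s.items(): print(k,v)
for n in("top","scene"):
    im=camera(n); cv2.imwrite(f"pics/{n}0.png",im[:,:,::-1]); print(n,camera_info(n))
print(camera_info("wrist"))
E
```

```text
clock 0.0
joint_pos [-1.36310574e+00  1.59046274e-01  1.59823083e+00  3.22663562e-07
  1.38622063e+00 -2.10067420e-01]
qd [ 0.00038372 -0.00132387 -0.00051887 -0.00076643  0.00122743 -0.00018591]
joint_torque [ 1.33286219e-03 -3.85562718e+01 -3.22113311e+01  7.03643868e-02
  3.77044198e-02 -1.25576298e-04]
eef_pos [ 233.14844786 -524.91548659  213.62120443]
tcp_rot [ 0.38592705  0.59328903 -0.38497322  0.59233779]
contact_force [1.01085533 0.37115636 0.19463643]
moment [-0.04363516 -0.06128854  0.0299571 ]
width 91.92435784065874
top {'fx': 488.9282841549464, 'fy': 488.9282841549464, 'cx': 320.2105443062403, 'cy': 236.4106565393216, 'R': array([[-0.01038406, -0.99994335, -0.00233679],
       [-0.99956297,  0.01044474, -0.02765441],
       [ 0.02767725,  0.0020486 , -0.99961481]]), 't': array([-101.27212137,  548.82529727,  737.83033148])}
scene {'fx': 457.21756096444784, 'fy': 457.21756096444784, 'cx': 315.2059426279037, 'cy': 246.50990052400397, 'R': array([[-0.46736159,  0.88390282, -0.01699849],
       [ 0.61211746,  0.30966284, -0.72761332],
       [-0.63787566, -0.35046359, -0.68577687]]), 't': array([ 372.1086628 , -288.92676958, 1023.11297889])}
{'fx': 371.64829954431775, 'fy': 371.64829954431775, 'cx': 320.82342142289394, 'cy': 235.51510412311765, 'tool_from_camera': array([[ 8.91304000e-04, -2.49363012e-01,  9.68409673e-01,
        -1.70854646e+02],
       [ 2.21499171e-04, -9.68409984e-01, -2.49363296e-01,
         6.85178982e+01],
       [ 9.99999578e-01,  4.36760443e-04, -8.07913992e-04,
         8.08886861e-01],
       [ 0.00000000e+00,  0.00000000e+00,  0.00000000e+00,
         1.00000000e+00]])}
```

View pics/top0.png

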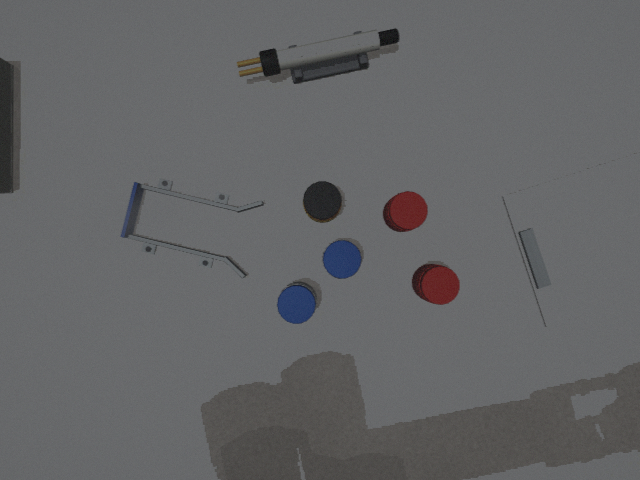

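View pics/scene0.png

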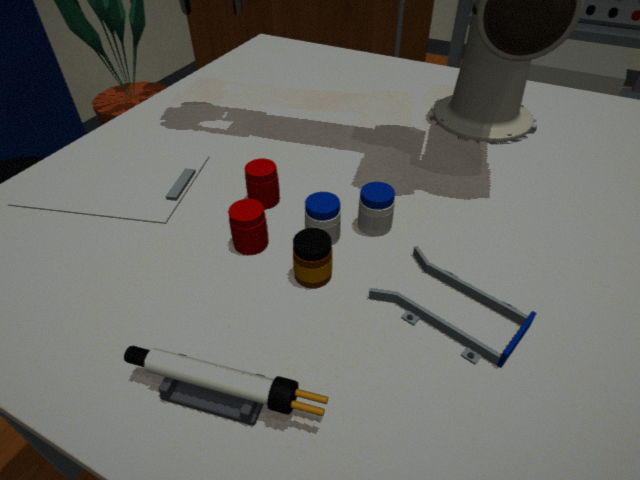

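The top view shows the blue lids at about (342,259) and (297,304), the black oil lid at (322,202), and red look-alikes at (406,211) and (438,285). The rack has its blue stop at (130,210) and its mouth near (240,235). Next I'll measure these.

```bash
cat > h.py <<'E'
from bench import monitor, camera, camera_info, r
import cv2, numpy as np
from scipy.spatial.transform import Rotation as Ro
def ray(n,uv,z):
    c=camera_info(n); R=np.array(c["R"]);t=np.array(c["t"])
    d=R.T@np.array([(uv[0]-c["cx"])/c["fx"],(uv[1]-c["cy"])/c["fy"],1]); o=-R.T@t
    return o+d*(z-o[2])/d[2]
def proj(n,X):
    c=camera_info(n); p=np.array(c["R"])@np.array(X)+np.array(c["t"]); return c["fx"]*p[0]/p[2]+c["cx"],c["fy"]*p[1]/p[2]+c["cy"]
def blobs(mask,amin=60):
    cs,_=cv2.findContours(mask.astype(np.uint8)*255,cv2.RETR_EXTERNAL,cv2.CHAIN_APPROX_NONE)
    return [c for c in cs if cv2.contourArea(c)>amin]
def masks(im):
    h=cv2.cvtColor(im,cv2.COLOR_RGB2HSV); H,S,V=[h[...,i].astype(int) for i in range(3)]
    return dict(blue=(H>105)&(H<128)&(S>130)&(V>50),black=(V<50),red=((H<8)|(H>172))&(S>150)&(V>50))
E
python3 - <<'E'
from h import *
im=cv2.imread("pics/top0.png")[:,:,::-1].copy()
m=masks(im)
for k in m:
    for c in blobs(m[k]):
        (u,v),(w,hh),a=cv2.minAreaRect(c); (eu,ev),rad=cv2.minEnclosingCircle(c)
        p=ray("top",(u,v),70); print(k,round(u,1),round(v,1),round(w,1),round(hh,1),"area r",round((cv2.contourArea(c)/np.pi)**.5,1),p.round(1), "at30",ray("top",(u,v),30).round(1)[:2])
print(488.9*28/670)
crop=im[160:300,100:280]; cv2.imwrite("pics/crop0.png",cv2.resize(crop[:,:,::-1],None,fx=4,fy=4,interpolation=cv2.INTER_CUBIC))
E
```

```text
blue 296.0 304.0 36.0 36.0 area r 18.2 [452.3 -72.5  70. ] at30 [447.9 -70.3]
blue 341.8 258.8 36.1 36.8 area r 18.1 [ 514.5 -136.8   70. ] at30 [ 513.8 -138.5]
black 418.0 278.0 11.4 31.0 area r 5.3 [ 486.7 -242.7   70. ] at30 [ 484.3 -250.5]
black 322.1 200.2 37.8 36.9 area r 18.5 [ 596.6 -110.2   70. ] at30 [ 600.7 -110.3]
black 6.0 125.0 12.0 134.0 area r 19.8 [707.5 333.5  70. ] at30 [718.1 359.4]
black 329.3 67.3 16.5 77.3 area r 11.7 [ 784.3 -122.4   70. ] at30 [ 799.4 -123.2]
black 269.7 62.1 25.6 17.0 area r 11.0 [792.7 -38.4  70. ] at30 [808.3 -34.3]
black 388.4 36.8 13.9 19.6 area r 8.6 [ 826.9 -206.3   70. ] at30 [ 844.5 -212. ]
red 439.7 284.8 37.0 36.2 area r 18.0 [ 476.9 -272.8   70. ] at30 [ 473.9 -282.4]
red 407.5 210.0 37.5 36.1 area r 18.0 [ 581.7 -229.5   70. ] at30 [ 584.9 -236.6]
20.431641791044775
```

View pics/crop0.png

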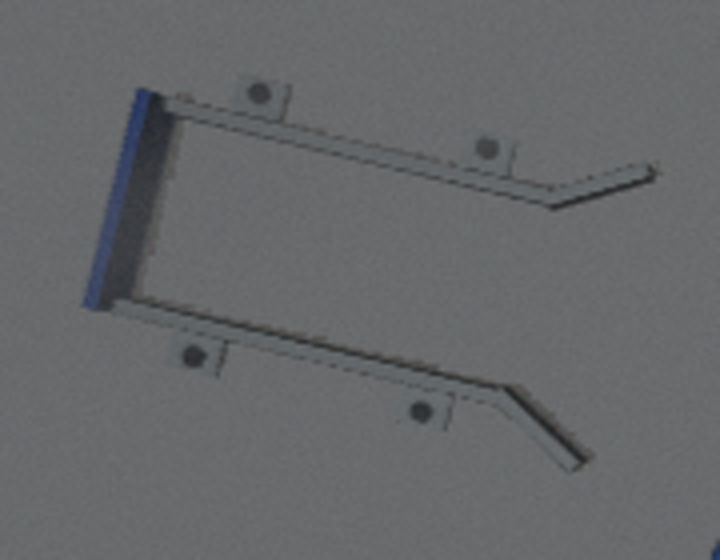

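```bash
python3 - <<'E'
from h import *
f=lambda a,z:ray("top",(a[0]/4+100-.375,a[1]/4+160-.375),z)[:2]
ku,kl=f((554,198),18),f((506,393),18)
su,sl=f((165,103),18),f((116,304),18)
bu,bl=f((143,90),30),f((92,308),30)
tu,tl=f((652,172),18),f((577,463),18)
print("kinks",ku,kl,np.linalg.norm(ku-kl)); print("stop",su,sl,np.linalg.norm(su-sl)); print("blue",bu,bl,np.linalg.norm(bu-bl),"mid",(bu+bl)/2);print("tips",tu,tl,np.linalg.norm(tu-tl))
O=(ku+kl)/2; e=(su+sl)/2
print("O",O,"stop mid",e,"len",np.linalg.norm(e-O),np.linalg.norm((bu+bl)/2-O))
for q in (e,(bu+bl)/2,):
    d=q-O; print(np.degrees(np.arctan2(-d[0],d[1])), np.degrees(np.arctan2(d[0],d[1])))
for a,b in((ku,su),(kl,sl)):
    d=b-a; print("rail ang",np.degrees(np.arctan2(d[0],d[1])))
d=bu-bl;print("stop normal",np.degrees(np.arctan2(-d[1],d[0])))
import json
ex=(su-ku+sl-kl); ex/=np.linalg.norm(ex); ey=np.array([-ex[1],ex[0]])
# jars in rack frame
J=dict(A=(452.3,-72.5),B=(514.5,-136.8),oil=(596.6,-110.2),r1=(476.9,-272.8),r2=(581.7,-229.5))
for k,p in J.items(): q=np.array(p)-O; print(k,(q@ex).round(1),(q@ey).round(1))
for n,p in (("ku",ku),("kl",kl),("su",su),("sl",sl),("bu",bu),("tu",tu),("tl",tl)): q=p-O; print(n,(q@ex).round(1),(q@ey).round(1))
# scene check
im=cv2.imread("pics/scene0.png")[:,:,::-1].copy()
for c in blobs(masks(im)["blue"]):
    (u,v),wh,a=cv2.minAreaRect(c); print("scene blue",u,v,wh,ray("scene",(u,v),64)[:2].round(1))
E
```

```text
kinks [589.83900267  16.16072604] [516.68244919  34.60787113] 75.44652728331499
stop [627.28664841 162.70298669] [551.64263003 181.1626828 ] 77.86384204322287
blue [630.57689976 166.44012011] [549.85437874 185.314887  ] 82.8998324811897 mid [590.21563925 175.87750356]
tips [599.25703557 -20.8078451 ] [490.1776182    8.10396066] 112.84596495535196
O [553.26072593  25.38429859] stop mid [589.46463922 171.93283475] len 150.95428708174748 154.96409377817355
-13.87672075660286 13.87672075660286
-13.796494389607307 13.796494389607307
rail ang 14.33468557113744
rail ang 13.4169796493673
stop normal 13.160616450561811
A -119.2 74.5
B -166.7 -1.3
oil -121.2 -74.6
r1 -307.8 2.6
r2 -240.6 -88.7
ku -0.2 -37.7
kl 0.2 37.7
su 151.1 -38.9
sl 150.8 38.9
bu 155.5 -41.2
tu -33.8 -55.7
tl -31.9 57.1
scene blue 519.67529296875 333.1208801269531 (6.64247465133667, 51.039188385009766) [622.  173.1]
scene blue 322.0 203.5 (23.0, 34.0) [ 510.1 -138.2]
scene blue 377.41180419921875 191.8529510498047 (33.22737503051758, 21.3431339263916) [444.5 -73.7]
```

```bash
cat >> h.py <<'E'
O=np.array([553.3,25.4]); an=np.radians(13.8)
ex=np.array([np.sin(an),np.cos(an)]); ey=np.array([-ex[1],ex[0]])
def W(x,y): return O+x*ex+y*ey
def Rk(p): q=np.asarray(p)[:2]-O; return np.array([q@ex,q@ey])
def plan(x,y,z,head):
    """to rack x,y, height z, tool pointing down, pushing heading head deg in rack frame (0=+x, -90=-y). prints tool-frame shift cm & rotvec"""
    s=monitor.read_state(); R=Ro.from_quat(s["tcp_rot"]).as_matrix(); p=np.array(s["eef_pos"])
    h=np.radians(head); fwd=np.cos(h)*ex+np.sin(h)*ey; side=np.array([-fwd[1],fwd[0]])
    best=None
    for sg in(1,-1):
        X=np.array([0,0,-1.]);Z=np.array([*(sg*side),0]);Y=np.cross(Z,X)
        T=np.c_[X,Y,Z]; rv=Ro.from_matrix(R.T@T).as_rotvec()
        if best is None or np.linalg.norm(rv)<np.linalg.norm(best[1]): best=(T,rv,sg)
    d=np.array([*W(x,y),z])-p
    print("now rack",Rk(p).round(1),"z",p[2].round(1),"w",round(s["width"],1),"F",np.round(s["contact_force"],1),"t",round(s["clock"],2))
    print("shift (cm) in current tool axes",(R.T@d/10).round(2)," in final axes",(best[0].T@d/10).round(2),"rotvec",best[1].round(3), "fwd in final axes",(best[0].T@np.array([*fwd,0])).round(2),"j6",s["joint_pos"][5].round(2))
E
python3 -c "
from h import *
plan(-222,-1,120,0)"
```

```text
now rack [-610.9  179.6] z 213.7 w 91.9 F [ 0.5  1.1 -0.7] t 0.1
shift (cm) in current tool axes [  9.42  38.08 -19.68]  in final axes [ 9.37 38.89 18.06] rotvec [-0.912 -0.001 -0.001] fwd in final axes [ 0.  1. -0.] j6 -0.21
```

{"api": "drive_tool", "payload": {"steps": "0 0 0 -0.182 0 0 0.33;0 0 0 -0.182 0 0 0.33;0 0 0 -0.182 0 0 0.33;0 0 0 -0.182 0 0 0.33;0 0 0 -0.184 0 0 0.33;1 4 2.5 0 0 0 0.33;1 4 2.5 0 0 0 0.33;1 4 2.5 0 0 0 0.33;1 4 2.5 0 0 0 0.33;1 4 2.5 0 0 0 0.33"}}

```text
clock: 1.35
eef_pos: [403.2, -359.7, 163.9]
tcp_rot: [0.085, 0.702, -0.085, 0.702]
contact_force: [0.5, 1.0, -0.3]
width: 30.0
```

```bash
python3 -c "
from h import *
plan(-222,-1,120,0)"
```

```text
now rack [-409.8   53.9] z 163.9 w 30.0 F [ 0.5  1.  -0.3] t 1.35
shift (cm) in current tool axes [ 4.4  18.78  5.49]  in final axes [ 4.39 18.78  5.49] rotvec [-0. -0. -0.] fwd in final axes [ 0.  1. -0.] j6 -0.71
```

{"api": "drive_tool", "payload": {"steps": "0.8 3.76 1.1 0 0 0 0.33;0.8 3.76 1.1 0 0 0 0.33;0.9 3.76 1.1 0 0 0 0.33;0.9 3.75 1.1 0 0 0 0.33;1 3.75 1.1 0 0 0 0.33;0 0 0 0 0 0 0.33;2.4 0 0 0 0 0 0.33;2.4 0 0 0 0 0 0.33;2.4 0 0 0 0 0 0.33;2.3 0 0 0 0 0 0.33"}}

```text
clock: 2.6
eef_pos: [500.2, -192.9, 24.9]
tcp_rot: [0.085, 0.702, -0.085, 0.702]
contact_force: [-0.8, -0.0, 0.7]
width: 30.6
```

```bash
python3 - <<'E'
from h import *
plan(88,0,24,0)
im=camera("top");cv2.imwrite("pics/top1.png",im[:,:,::-1])
im=camera("scene");cv2.imwrite("pics/scene1.png",im[:,:,::-1])
E
```

```text
now rack [-224.7   -0.5] z 24.9 w 30.6 F [-0.8 -0.   0.7] t 2.6
shift (cm) in current tool axes [ 0.08 31.27 -0.08]  in final axes [ 0.09 31.27 -0.05] rotvec [-0.001 -0.     0.   ] fwd in final axes [ 0.  1. -0.] j6 -0.35
```

View pics/top1.png

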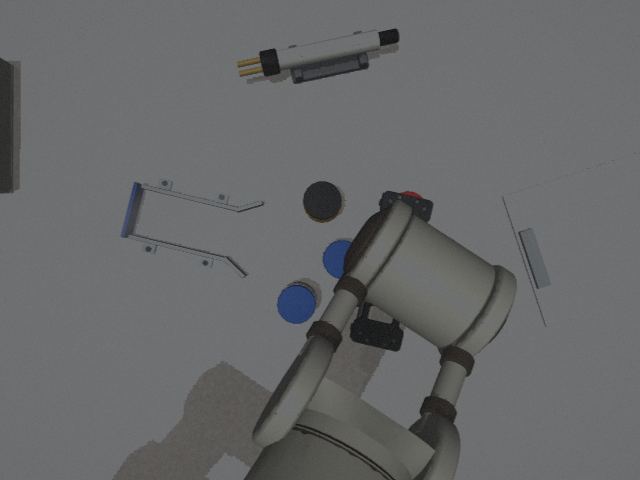

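View pics/scene1.png

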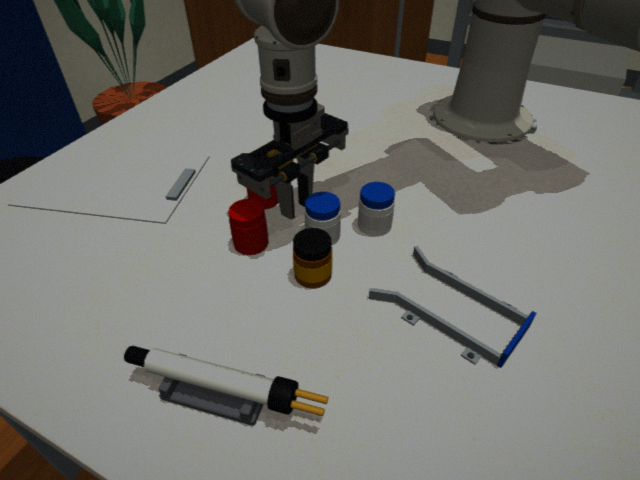

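Top and scene views show the fingers just behind the middle blue jar at (342,259), and no other jar has moved. I'll push it now.

{"api": "drive_tool", "payload": {"steps": "0 1 0 0 0 0 0.33;0 1 0 0 0 0 0.33;0 1 0 0 0 0 0.33;0 1 0 0 0 0 0.33;0 1.5 0 0 0 0 0.33;0 1.5 0 0 0 0 0.33;0 1.5 0 0 0 0 0.33;0 1.5 0 0 0 0 0.33;0 1 0 0 0 0 0.33;0 1 0 0 0 0 0.33"}}

```text
clock: 3.95
eef_pos: [529.3, -74.7, 25.5]
tcp_rot: [0.085, 0.702, -0.085, 0.702]
contact_force: [-0.8, -4.0, 2.7]
width: 30.5
```

```bash
python3 - <<'E'
from h import *
plan(88,0,24,0)
im=camera("top");cv2.imwrite("pics/top2.png",im[:,:,::-1])
im=camera("scene");cv2.imwrite("pics/scene2.png",im[:,:,::-1])
E
```

```text
now rack [-103.    -0.6] z 25.5 w 30.5 F [-0.8 -4.   2.7] t 3.95
shift (cm) in current tool axes [ 0.15 19.1  -0.06]  in final axes [ 0.15 19.1  -0.06] rotvec [-0. -0.  0.] fwd in final axes [ 0.  1. -0.] j6 -0.13
```

View pics/scene2.png

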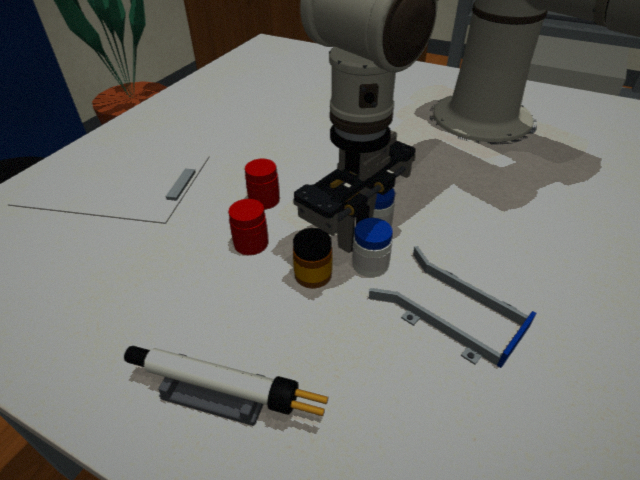

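The scene view shows the first jar at about (372,248), upright between the oil jar and the other gel jar. The oil jar hasn't moved from (313,258). I'll keep pushing.

{"api": "drive_tool", "payload": {"steps": "0.1 1.5 0 0 0 0 0.33;0 1.5 0 0 0 0 0.33;0 1.5 0 0 0 0 0.33;0 1.5 0 0 0 0 0.33;0 1.5 0 0 0 0 0.33;0 1.5 0 0 0 0 0.33;0 1.5 0 0 0 0 0.33;0 1.5 0 0 0 0 0.33;0 1.5 0 0 0 0 0.33;0 1.5 0 0 0 0 0.33"}}

```text
clock: 5.3
eef_pos: [565.2, 71.3, 24.5]
tcp_rot: [0.085, 0.702, -0.085, 0.702]
contact_force: [0.4, -1.0, 0.3]
width: 30.1
```

```bash
python3 - <<'E'
from h import *
plan(88,0,24,0)
im=camera("scene");cv2.imwrite("pics/scene3.png",im[:,:,::-1])
im=camera("top");cv2.imwrite("pics/top3.png",im[:,:,::-1])
E
```

```text
now rack [47.4 -0.6] z 24.5 w 30.1 F [ 0.4 -1.   0.3] t 5.3
shift (cm) in current tool axes [ 0.05  4.06 -0.06]  in final axes [ 0.05  4.06 -0.06] rotvec [-0. -0. -0.] fwd in final axes [ 0.  1. -0.] j6 0.15
```

View pics/scene3.png

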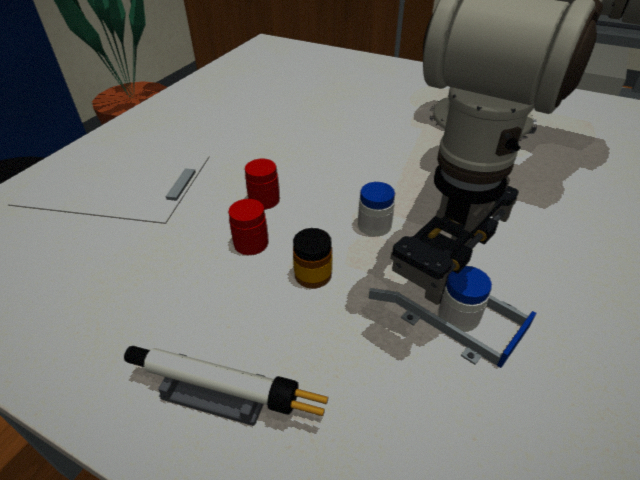

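The jar is between the rails, lid at (468,285). About 4 cm remain, so I'll slow down.

{"api": "drive_tool", "payload": {"steps": "0 0.8 0 0 0 0 0.33;0 0.8 0 0 0 0 0.33;0 0.8 0 0 0 0 0.33;0 0.5 0 0 0 0 0.33;0 0.3 0 0 0 0 0.33;0 0.2 0 0 0 0 0.33;0 0.2 0 0 0 0 0.33;0 0.1 0 0 0 0 0.33;0 0.1 0 0 0 0 0.33;0 0 0 0 0 0 0.33"}}

```text
clock: 6.65
eef_pos: [574.1, 107.2, 24.6]
tcp_rot: [0.085, 0.702, -0.085, 0.702]
contact_force: [-0.3, -0.3, 0.1]
width: 30.6
```

```bash
python3 - <<'E'
from h import *
plan(88,0,24,0)
im=camera("scene");cv2.imwrite("pics/scene4.png",im[:,:,::-1])
for c in blobs(masks(im)["blue"]):
    (u,v),wh,a=cv2.minAreaRect(c); print(u,v,wh,Rk(ray("scene",(u,v),64)))
E
```

```text
now rack [84.4 -0.7] z 24.6 w 30.6 F [-0.3 -0.3  0.1] t 6.65
shift (cm) in current tool axes [ 0.06  0.36 -0.07]  in final axes [ 0.06  0.36 -0.07] rotvec [-0. -0. -0.] fwd in final axes [ 0.  1. -0.] j6 0.22
516.4484252929688 337.7747802734375 (6.61408805847168, 62.36546325683594) [159.80240299 -39.96614415]
499.84613037109375 299.76922607421875 (39.38371276855469, 37.164913177490234) [120.92093295   0.16503056]
377.5 195.0 (26.0, 33.0) [-117.23699788   75.48969873]
```

View pics/scene4.png

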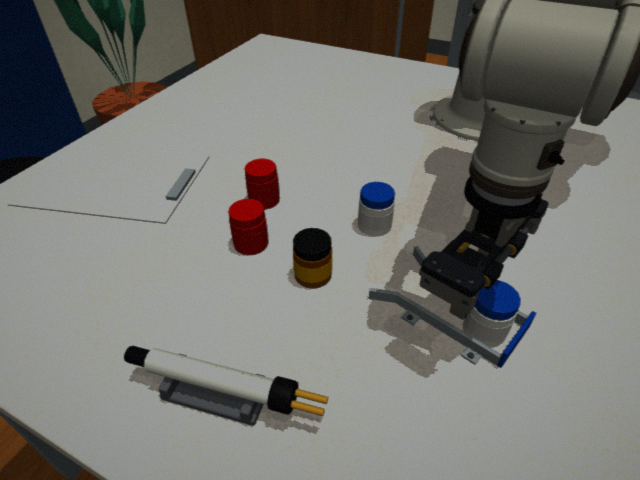

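The first jar's lid is at (499,300), which works out to rack x ≈ 118–121. I'll push a few mm more to make contact with the stop.

{"api": "drive_tool", "payload": {"steps": "0 0.1 0 0 0 0 0.33;0 0.1 0 0 0 0 0.33;0 0.1 0 0 0 0 0.33;0 0.1 0 0 0 0 0.33;0 0 0 0 0 0 0.33;0 -0.3 0 0 0 0 0.33;0 -1 0 0 0 0 0.33;0 -2 0 0 0 0 0.33;0 -2 0 0 0 0 0.33;0 -2 0 0 0 0 0.33"}}

```text
clock: 7.95
eef_pos: [557.2, 38.4, 24.6]
tcp_rot: [0.085, 0.702, -0.085, 0.702]
contact_force: [0.3, -0.3, 0.3]
width: 30.4
```

```bash
python3 - <<'E'
from h import *
plan(-146,116,110,-60)
im=camera("scene");cv2.imwrite("pics/scene5.png",im[:,:,::-1])
for c in blobs(masks(im)["blue"]):
    (u,v),wh,a=cv2.minAreaRect(c); print(u,v,wh,Rk(ray("scene",(u,v),64)))
E
```

```text
now rack [13.6 -0.7] z 24.6 w 30.4 F [ 0.3 -0.3  0.3] t 7.95
shift (cm) in current tool axes [ -8.54 -15.97 -11.66]  in final axes [ -8.54 -18.08   7.98] rotvec [1.046 0.    0.   ] fwd in final axes [0. 1. 0.] j6 0.09
517.8666381835938 335.7183837890625 (6.61408805847168, 57.36941146850586) [159.81338114 -36.23507543]
501.11883544921875 299.3659973144531 (45.305023193359375, 37.22570037841797) [121.80253173   1.77193857]
377.0 195.0 (26.0, 32.0) [-117.83117592   74.98455874]
```

View pics/scene5.png

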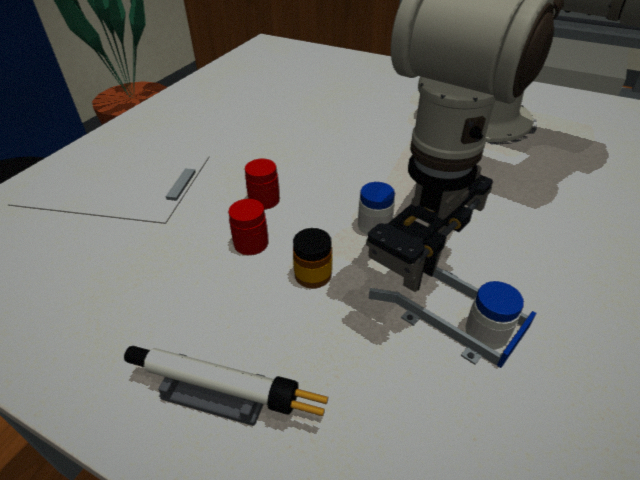

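The first jar's lid is at (500,300), x ≈ 121, standing against the stop. Next I'll lift, turn, and go behind the second gel jar.

{"api": "drive_tool", "payload": {"steps": "-3 0 0 0 0 0 0.33;-4 0 0 0 0 0 0.33;-3 0 0 0 0 0 0.33;0 0 0 0.174 0 0 0.33;0 0 0 0.174 0 0 0.33;0 0 0 0.174 0 0 0.33;0 0 0 0.174 0 0 0.33;0 0 0 0.174 0 0 0.33;0 0 0 0.176 0 0 0.33;0 0 0 0 0 0 0.33"}}

```text
clock: 9.25
eef_pos: [557.6, 39.8, 124.6]
tcp_rot: [0.424, 0.566, -0.424, 0.566]
contact_force: [-0.3, -0.9, -0.5]
width: 30.1
```

```bash
python3 - <<'E'
from h import *
plan(-146,116,110,-60)
im=camera("top");cv2.imwrite("pics/top5.png",im[:,:,::-1])
m=masks(im)
for k in("blue","black"):
  for c in blobs(m[k]):
    (u,v),wh,a=cv2.minAreaRect(c); print(k,u,v,wh,Rk(ray("top",(u,v),70)))
E
```

```text
now rack [15.  -0.7] z 124.6 w 30.1 F [-0.3 -0.9 -0.5] t 9.25
shift (cm) in current tool axes [  1.46 -18.18   8.06]  in final axes [  1.46 -18.16   8.11] rotvec [ 0.002 -0.     0.   ] fwd in final axes [0. 1. 0.] j6 1.14
blue 296.0 304.0 (36.0, 36.0) [-119.12151216   74.74723091]
black 27.596275329589844 426.92706298828125 (56.567893981933594, 6.661074161529541) [203.461299   324.61879216]
black 115.38782501220703 415.8206481933594 (49.762115478515625, 135.3141326904297) [ 88.77254835 281.98053852]
black 126.0553970336914 281.9969482421875 (21.6333065032959, 12.979984283447266) [118.57434927  99.18298469]
black 197.79244995117188 231.99017333984375 (70.1098861694336, 160.123779296875) [37.55558468  8.52732493]
black 321.5 200.5 (37.0, 37.0) [-120.69928174  -73.87859366]
black 174.5093231201172 170.97488403320312 (29.468854904174805, 36.62773895263672) [ 89.50762885 -67.24500183]
black 330.41448974609375 72.65217590332031 (7.036290168762207, 75.18643188476562) [ -91.68314316 -252.59909004]
black 269.6712951660156 62.075843811035156 (25.48407745361328, 17.014371871948242) [  -4.81397847 -247.76559184]
black 388.2823181152344 36.77058792114258 (13.77508544921875, 19.740671157836914) [-159.5823768  -321.00352504]
```

{"api": "drive_tool", "payload": {"steps": "0 -3 1.3 0 0 0 0.33;0 -3 1.3 0 0 0 0.33;0 -3 1.4 0 0 0 0.33;0 -3 1.4 0 0 0 0.33;0 -3.1 1.4 0 0 0 0.33;0 -3.1 1.3 0 0 0 0.33;0 0 0 0 0 0 0.33;3.5 0 0 0 0 0 0.33;3.5 0 0 0 0 0 0.33;3 0 0 0 0 0 0.33"}}

```text
clock: 10.55
eef_pos: [406.2, -88.1, 23.6]
tcp_rot: [0.424, 0.566, -0.423, 0.566]
contact_force: [-0.8, 0.4, 0.0]
width: 30.3
```

```bash
python3 - <<'E'
from h import *
f=-np.radians(60); g=np.array([-76,0])-33.6*np.array([np.cos(f),np.sin(f)])
print(g); plan(g[0],g[1],24,-60)
im=camera("scene");cv2.imwrite("pics/scene6.png",im[:,:,::-1])
E
```

```text
[-92.8         29.09845357]
now rack [-145.3  115.8] z 23.6 w 30.3 F [-0.8  0.4  0. ] t 10.55
shift (cm) in current tool axes [-0.04 10.14 -0.17]  in final axes [-0.04 10.13 -0.21] rotvec [ 0.004 -0.    -0.001] fwd in final axes [0. 1. 0.] j6 0.78
```

View pics/scene6.png

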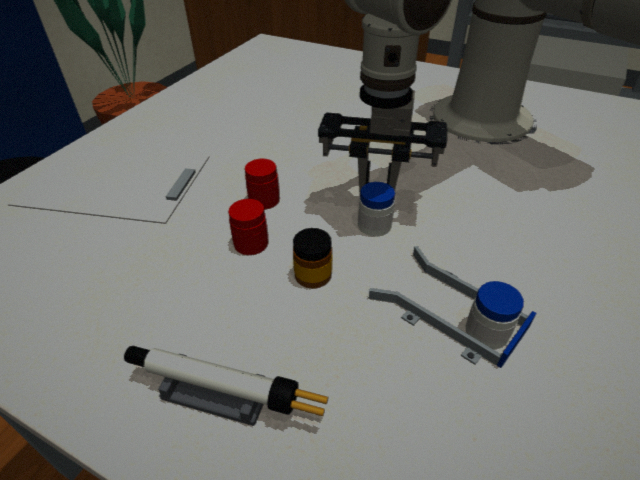

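The fingers stand behind the second jar, lid at (378,195). I'll push it diagonally onto the rack line.

{"api": "drive_tool", "payload": {"steps": "0 1 0 0 0 0 0.33;0 1 0 0 0 0 0.33;0 1.2 0 0 0 0 0.33;0 1.3 0 0 0 0 0.33;0 1.3 0 0 0 0 0.33;0 1.2 0 0 0 0 0.33;0 1.2 0 0 0 0 0.33;0 1 0 0 0 0 0.33;0 0.6 0 0 0 0 0.33;0 0.3 0 0 0 0 0.33"}}

```text
clock: 11.85
eef_pos: [502.8, -60.2, 24.6]
tcp_rot: [0.424, 0.566, -0.424, 0.566]
contact_force: [-4.6, -2.1, 4.7]
width: 30.3
```

```bash
python3 - <<'E'
from h import *
plan(-92.8,29.1,24,-60)
im=camera("scene");cv2.imwrite("pics/scene7.png",im[:,:,::-1])
for c in blobs(masks(im)["blue"]):
    (u,v),wh,a=cv2.minAreaRect(c); print(u,v,wh,Rk(ray("scene",(u,v),64)))
E
```

```text
now rack [-95.2  28.7] z 24.6 w 30.3 F [-4.6 -2.1  4.7] t 11.85
shift (cm) in current tool axes [ 0.06  0.08 -0.23]  in final axes [ 0.06  0.08 -0.23] rotvec [ 0.001 -0.     0.   ] fwd in final axes [0. 1. 0.] j6 0.93
516.84326171875 337.2022399902344 (6.61408805847168, 60.97451400756836) [159.805433   -38.93024006]
501.10589599609375 298.97650146484375 (45.79072189331055, 35.99228286743164) [121.51686178   2.34210973]
368.0 230.0 (30.0, 36.0) [-78.5814002   -0.71439449]
```

View pics/scene7.png

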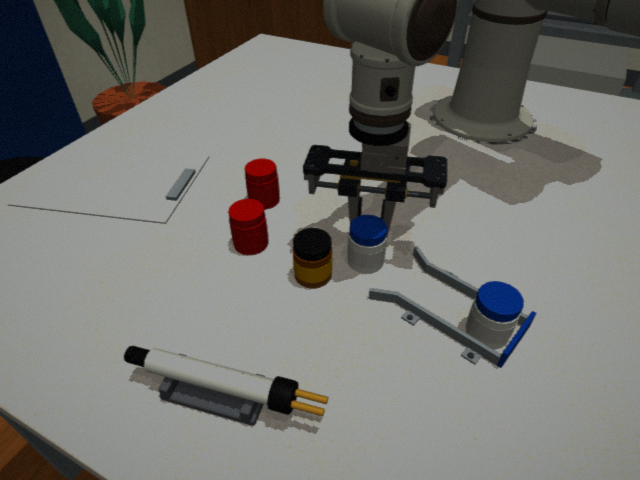

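The second jar's lid is at (368,230), about (-78, 0) on the rack line, with oil unmoved. I'll retreat, lift, turn, and come in behind it.

{"api": "drive_tool", "payload": {"steps": "0 -1 0 0 0 0 0.33;0 -2 0 0 0 0 0.33;-3.5 0 0 0 0 0 0.33;-3.5 0 0 -0.174 0 0 0.33;-3 0 0 -0.174 0 0 0.33;0 0 0 -0.174 0 0 0.33;0 0 0 -0.174 0 0 0.33;0 0 0 -0.174 0 0 0.33;0 0 0 -0.176 0 0 0.33;0 0 0 0 0 0 0.33"}}

```text
clock: 13.15
eef_pos: [473.4, -68.6, 124.3]
tcp_rot: [0.086, 0.702, -0.086, 0.702]
contact_force: [0.8, -0.0, -1.2]
width: 30.2
```

```bash
python3 - <<'E'
from h import *
plan(-131,0,24,0)
E
```

```text
now rack [-110.4   55.2] z 124.3 w 30.2 F [ 0.8 -0.  -1.2] t 13.15
shift (cm) in current tool axes [10.04 -2.05  5.52]  in final axes [10.03 -2.06  5.52] rotvec [-0.002  0.    -0.   ] fwd in final axes [ 0.  1. -0.] j6 -0.15
```

{"api": "drive_tool", "payload": {"steps": "0 -0.7 1.8 0 0 0 0.33;0 -0.7 1.9 0 0 0 0.33;0 -0.7 1.8 0 0 0 0.33;0 0 0 0 0 0 0.33;2.5 0 0 0 0 0 0.33;2.5 0 0 0 0 0 0.33;2.5 0 0 0 0 0 0.33;2.5 0 0 0 0 0 0.33;0 0 0 0 0 0 0.33;0 0 0 0 0 0 0.33"}}

```text
clock: 14.4
eef_pos: [522.5, -102.2, 25.6]
tcp_rot: [0.085, 0.702, -0.085, 0.702]
contact_force: [-0.4, -0.2, 0.1]
width: 30.2
```

```bash
python3 - <<'E'
from h import *
plan(32,0,24,0)
im=camera("scene");cv2.imwrite("pics/scene8.png",im[:,:,::-1])
E
```

```text
now rack [-131.2   -0.5] z 25.6 w 30.2 F [-0.4 -0.2  0.1] t 14.4
shift (cm) in current tool axes [ 0.15 16.32 -0.06]  in final axes [ 0.16 16.32 -0.05] rotvec [-0.001  0.001  0.   ] fwd in final axes [ 0.  1. -0.] j6 -0.18
```

View pics/scene8.png

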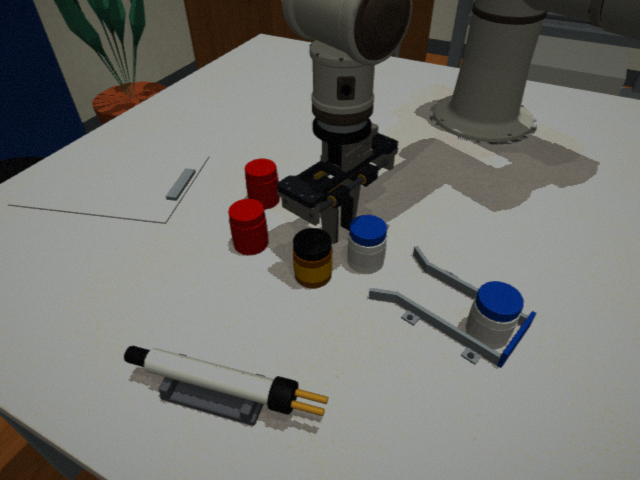

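The fingers are down behind the second jar at (368,230) and clear of the oil jar at (313,258). Now I'll push along the rack.

{"api": "drive_tool", "payload": {"steps": "0.1 1 0 0 0 0 0.33;0 1 0 0 0 0 0.33;0 1.3 0 0 0 0 0.33;0 1.5 0 0 0 0 0.33;0 1.5 0 0 0 0 0.33;0 1.5 0 0 0 0 0.33;0 1.5 0 0 0 0 0.33;0 1.5 0 0 0 0 0.33;0 1.2 0 0 0 0 0.33;0 1 0 0 0 0 0.33"}}

```text
clock: 15.7
eef_pos: [553.4, 24.7, 23.6]
tcp_rot: [0.085, 0.702, -0.085, 0.702]
contact_force: [-0.5, -3.8, 4.8]
width: 30.3
```

```bash
python3 - <<'E'
from h import *
plan(32,0,24,0)
im=camera("scene");cv2.imwrite("pics/scene9.png",im[:,:,::-1])
for c in blobs(masks(im)["blue"]):
    (u,v),wh,a=cv2.minAreaRect(c); print(u,v,wh,Rk(ray("scene",(u,v),64)))
E
```

```text
now rack [-0.6 -0.2] z 23.6 w 30.3 F [-0.5 -3.8  4.8] t 15.7
shift (cm) in current tool axes [-0.04  3.26 -0.02]  in final axes [-0.04  3.26 -0.02] rotvec [ 0. -0.  0.] fwd in final axes [ 0.  1. -0.] j6 0.07
519.5374755859375 333.37066650390625 (6.69924783706665, 51.6069221496582) [159.87016686 -31.90179519]
501.1212158203125 299.2001647949219 (45.5492057800293, 36.56647491455078) [121.68818763   2.02083335]
437.1720275878906 265.6766357421875 (38.06344223022461, 35.96385955810547) [33.19033154  1.26602246]
```

View pics/scene9.png

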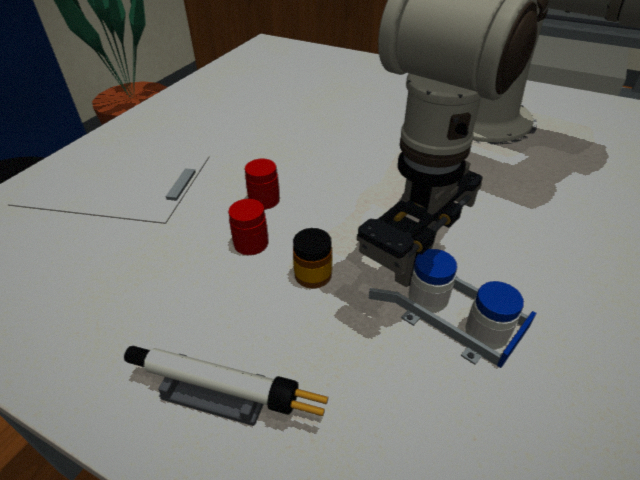

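The second jar is in the rails, lid at (436,267), x ≈ 33. About 3 cm remain.

{"api": "drive_tool", "payload": {"steps": "0 0.8 0 0 0 0 0.33;0 0.8 0 0 0 0 0.33;0 0.5 0 0 0 0 0.33;0 0.4 0 0 0 0 0.33;0 0.2 0 0 0 0 0.33;0 0.2 0 0 0 0 0.33;0 0.1 0 0 0 0 0.33;0 0.1 0 0 0 0 0.33;0 0.1 0 0 0 0 0.33;0 0.1 0 0 0 0 0.33"}}

```text
clock: 17.0
eef_pos: [561.0, 56.2, 23.5]
tcp_rot: [0.085, 0.702, -0.085, 0.702]
contact_force: [-0.7, -1.3, 0.8]
width: 30.6
```

```bash
python3 - <<'E'
from h import *
plan(32,0,24,0)
im=camera("scene");cv2.imwrite("pics/scene10.png",im[:,:,::-1])
for c in blobs(masks(im)["blue"]):
    (u,v),wh,a=cv2.minAreaRect(c); print(u,v,wh,Rk(ray("scene",(u,v),64)))
E
```

```text
now rack [31.8 -0.1] z 23.5 w 30.6 F [-0.7 -1.3  0.8] t 17.0
shift (cm) in current tool axes [-0.05  0.02 -0.01]  in final axes [-0.05  0.02 -0.01] rotvec [-0. -0. -0.] fwd in final axes [ 0.  1. -0.] j6 0.13
517.7288818359375 335.9681701660156 (6.670861721038818, 57.93714141845703) [159.84136296 -36.66435489]
501.11883544921875 299.3659973144531 (45.305023193359375, 37.22570037841797) [121.80253173   1.77193857]
459.6999816894531 278.0999755859375 (38.48351287841797, 37.505706787109375) [66.41134753  0.58776776]
```

View pics/scene10.png

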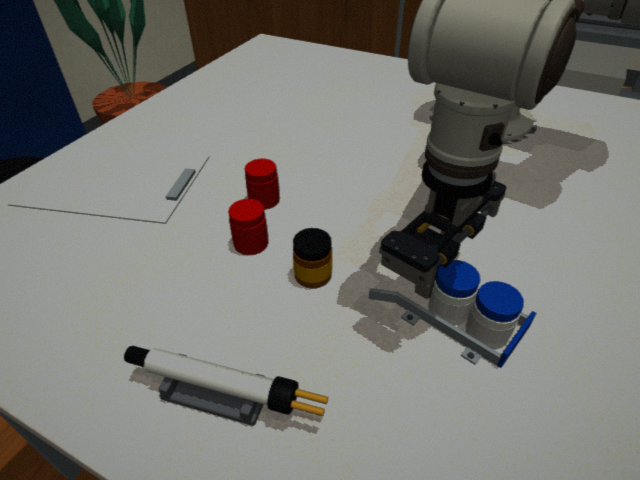

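The jars are nearly touching, lids at (457,278) and (500,300). I'll push another 3–4 mm and then retreat and clear the view.

{"api": "drive_tool", "payload": {"steps": "0 0.1 0 0 0 0 0.33;0 0.1 0 0 0 0 0.33;0 0.1 0 0 0 0 0.33;0 0 0 0 0 0 0.33;0 -0.5 0 0 0 0 0.33;0 -1.5 0 0 0 0 0.33;0 -2 0 0 0 0 0.33;-4 0 0 0 0 0 0.33;-5 -1 3 0 0 0 0.33;-5 -1 4 0 0 0 0.33"}}

```text
clock: 18.3
eef_pos: [614.0, -16.8, 163.4]
tcp_rot: [0.085, 0.702, -0.085, 0.702]
contact_force: [1.8, 0.4, 0.3]
width: 30.6
```

{"api": "drive_tool", "payload": {"steps": "0 -6 0 0 0 0 0.33;0 -6 0 0 0 0 0.33;0 -6 0 0 0 0 0.33;0 -6 0 0 0 0 0.33;0 -6 0 0 0 0 0.33;0 -6 0 0 0 0 0.33;0 -4 0 0 0 0 0.33;0 -2 0 0 0 0 0.33;0 0 0 0 0 0 0.33;0 0 0 0 0 0 0.33"}}

```text
clock: 19.55
eef_pos: [514.3, -421.7, 161.7]
tcp_rot: [0.085, 0.702, -0.084, 0.702]
contact_force: [-0.0, -0.5, -0.0]
width: 30.1
```

```bash
python3 - <<'E'
from h import *
for n in("top","scene"):
    im=camera(n);cv2.imwrite(f"pics/{n}11.png",im[:,:,::-1]); m=masks(im)
    for k in("blue","black"):
      for c in blobs(m[k],300):
        (u,v),wh,a=cv2.minAreaRect(c); print(n,k,u,v,wh,Rk(ray(n,(u,v),70 if n=="top" else 64)))
E
```

```text
top blue 181.942626953125 228.6311492919922 (20.5562801361084, 36.13095474243164) [60.24534052  9.02293084]
top black 322.5 200.5 (37.0, 37.0) [-122.06160423  -74.19790928]
top black 605.0 319.0 (320.0, 68.0) [-541.47822451   -3.15532232]
top black 6.0 125.5 (133.0, 12.0) [335.77015387 -75.56203423]
top black 328.91998291015625 67.62303161621094 (16.12604331970215, 76.0058364868164) [ -88.00012727 -259.09046839]
top black 269.6797180175781 62.112361907958984 (25.559030532836914, 17.014371871948242) [  -4.83758616 -247.71765807]
scene blue 481.42633056640625 288.2186279296875 (91.2633285522461, 31.850902557373047) [95.30839767  2.80240726]
scene black 48.49999237060547 445.5 (96.99998474121094, 66.99998474121094) [-122.26520756 -449.01584252]
scene black 282.1076965332031 394.9384765625 (27.364206314086914, 34.55608367919922) [   9.23102832 -264.5890875 ]
scene black 209.67059326171875 400.9930419921875 (103.53218078613281, 23.871501922607422) [ -41.91174637 -318.17136128]
scene black 135.39622497558594 355.11322021484375 (21.97768783569336, 17.582151412963867) [-147.87989598 -337.96197289]
scene black 437.5438232421875 325.4764404296875 (150.70921325683594, 14.019461631774902) [ 83.83801543 -83.16063641]
scene black 439.403076171875 278.06011962890625 (74.1922378540039, 16.228229522705078) [ 46.82484775 -16.20793473]
scene black 311.5 248.0 (40.0, 37.0) [-114.99376051  -81.38990903]
scene black 346.5 56.5 (113.0, 585.0) [-508.81890643  484.95468611]
scene black 57.0 91.0 (182.0, 114.0) [-880.36878921  -73.23624296]
```

View pics/top11.png

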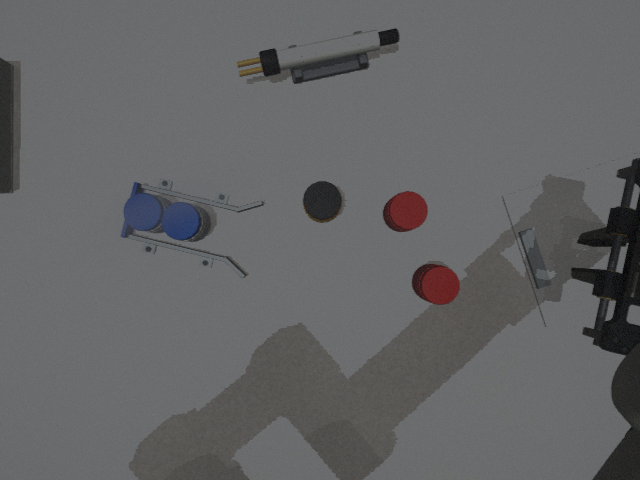

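View pics/scene11.png

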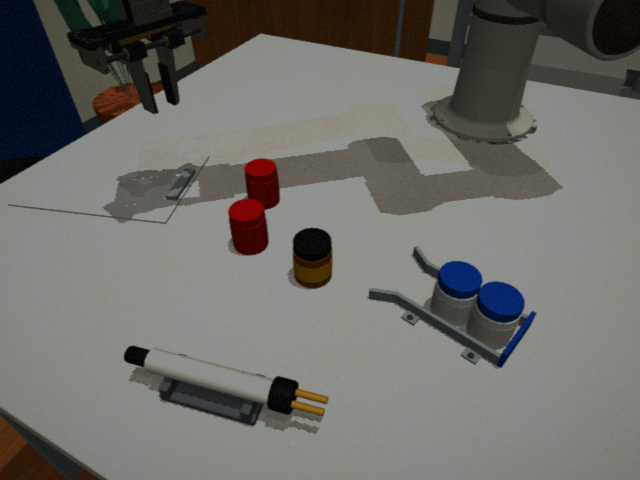

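The top view shows both lids in the rack at about (145,211) and (182,221), with the black lid still at (322,201). I'll work out their positions before handing in.

```bash
python3 - <<'E'
from h import *
im=cv2.imread("pics/top11.png")[:,:,::-1].copy()
h=cv2.cvtColor(im,cv2.COLOR_RGB2HSV); b=((h[...,0]>100)&(h[...,0]<130)&(h[...,1]>90)).astype(np.uint8)*255
b[:, :100]=0; b[:,220:]=0
g=cv2.GaussianBlur(cv2.cvtColor(im,cv2.COLOR_RGB2GRAY),(3,3),0)
d=cv2.distanceTransform(b,cv2.DIST_L2,5)
_,mx,_,p=cv2.minMaxLoc(d); cv2.circle(d,p,20,0,-1); _,mx2,_,p2=cv2.minMaxLoc(d)
q=[ray("top",x,70)for x in(p,p2)]
print(p,mx,Rk(q[0]),p2,mx2,Rk(q[1]),np.linalg.norm(q[0]-q[1]))
E
```

```text
(180, 221) 18.393796920776367 [65.4136756  -0.73631149] (142, 211) 18.17829704284668 [120.53931777  -2.20363504] 55.14516718290925
```

Both jars are seated: x ≈ 65 and 121, 55 mm between centres, and the oil jar has moved 1 mm or less. I'll hand it in.

```bash
python3 -c "
from bench import r
print(r.job_done())"
```

```text
the job is handed in; nothing more can be done
None
```

I pushed both gel jars into the rack with the partly open fingers used as a cradle, and handed the job in at about 19.7 s. The middle jar went to the blue end stop first. The other jar was then pushed diagonally onto the rack line and in against it, and neither was gripped or lifted.

**Last checks:**
- **Jar positions:** The top view puts the jars at rack x ≈ 121 and 65 mm, within about 2 mm of the centreline. Their centres measure 55 mm apart, which is touching to within the camera error, since two 56 mm jars cannot be closer than 56 mm.
- **Upright:** Both jars stood upright in the final scene view.
- **Oil jar:** It measured about 1 mm from where it started, within measurement error.
- **Forces:** The readings taken at the end of each move were a few N at most.

**Failed or disagreed:** No check failed. In the last two views, the automatic colour detection found only one jar from above and merged the two lids from the side. I therefore measured the final positions separately from the top picture. Those positions agree with the scene-view readings taken during the pushes (121.8 and 66.4 mm).

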